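# Make up two soap gift sets

## Robot

A 7-joint arm with a two-finger parallel gripper is mounted at the origin on the work surface. World frame = base frame: x ahead of the robot, y to its left, z up, the work surface at z = 0. Lengths are in m, angles in rad, forces in N, time in s.
With the tool pointing down it reaches from about 0.4 to 0.925 m from the base axis. Payload 5.6 kg.
Tool frame: the origin (TCP) lies on the centre line of the jaws, within the pads' length; the fingertips stand 17 mm ahead of it and the grasp point (between the pads) lies 2 mm behind it; z points along the fingers, y is the line along which they close (so a half turn about z gives the same grasp; the last joint's range is limited). The gripper opens to 85 mm and grips with 20 to 120 N. Pads are 22 mm wide; open, the fingers measure 114 mm over their backs; the gripper's body (76 mm by 85 mm) begins 54 mm behind the grasp point. The pads swing forward as they close: fully open they stand 13 mm farther back than shut.
Start: joints at [-1.16, 0.468, -0.012, 1.603, 0.006, 1.071, -0.056], TCP at [0.285, 0.584, 0.248] pointing down, gripper open.
Joint ranges: [-2.53, 2.53], [-0.31, 2.02], [-1.57, 1.55], [0.28, 2.44], [-1.29, 4.43], [0.15, 1.84], [-2.92, 2.92]. Speed limits (rad/s): [2.57, 2.57, 3.14, 3.14, 3.14, 3.14, 3.14].

## Interface

Orientations are given as a unit quaternion [w, x, y, z].
In Python, from rig import r gives the robot as it stands. The module is installed in compiled form; this text tells all that it offers.
- The arm moves only by the tool drive_tool, never from a script. Its argument "steps" is text: rows parted by semicolons, each of 4 numbers parted by spaces: the shift along the tool's x, y, z each as a share of 100 mm, from -1 to 1, then the turn about the tool's z as a share of 1.5 rad, from -1 to 1. A call has 1 to 20 rows; each row shifts and turns the commanded pose from where the row before left it, along the tool's axes as they then stand; what a row does not reach is not made up. A row lasts 1/12 s, in which the tool goes at most 41.7 mm and 7.16 degrees, less where a joint would pass 70% of its speed; a pose out of reach is approached as far as the arm can. A call with a number of a shift or a turn outside -1 to 1 is refused whole. A call with a gripper value outside its range is refused whole. "fingers" is the finger opening in mm, from 0 to 85.4, set as the call begins (left out, the last holds). The fingers move at their own pace and stop on an object; "newtons" is the grip in N (left out, the last holds). Time passes only in rows, so rows that do not move let the fingers close. It gives the time, the measured TCP pose, the force, the opening and the grip force at its end, in the units of the state.
- r.get_state(): the state, without advancing time (a new reading comes with each control period).
- r.read_camera(name): name is "scene" or "side" or "wrist"; returns (picture, depth): 400x640x3 uint8, red, green, blue; 400x640 float32, m along the optical axis (not along the pixel's ray), 0 where there is no reading.
- r.camera_info(name): a dict with "camera_matrix" (3x3 intrinsics, pixels), "extrinsics" (4x4, takes a point from world to camera coordinates); the wrist camera has in their place "tool_from_camera" (4x4, takes a point from camera to tool coordinates, whose origin is the TCP and whose axes are the flange's). Camera axes: x right, y up, looking along -z (the intrinsics and any distortion apply to the point x, -y, -z); pixel columns grow to the right and rows downward; lengths in m; the calibration is good to about 2 mm. A picture is of the moment at which its call begins: read the wrist's pose just before it. camera_info takes no time and is no camera call.
- r.close_job(): hands the job in; it is judged then, once.
Trained networks look in the newest picture that a camera, given by its name, has taken for a name from the list of things; names that differ only in an ending like _2 or _b are one class to them, and where a whole thing is asked for, a point or a joint stands for the part that bears it (a point fixed in the world has none). Each returns a list of dicts, best first, with "p" (0 to 1); they miss things now and then, are a little off and sometimes report something else, mostly with a low value. They report only what shows in the picture. A call takes as long as a camera call. They do not tell look-alikes from the thing itself.
- r.search_frame(camera, name): "at" ([column, row] in pixels, amid what is visible of it).
The state is a dict: "t": time; "qpos": joint angles; "joint_vel": joint speeds; "joint_efforts": joint torques, N m; "tool_pos": TCP position; "orientation": TCP orientation; "contact_force": force on the tool from outside, world axes, zero at the start; "moment": the same for the moment, N m; "grip_width": opening from 0.0 (shut) to 1.0 (fully open); "grip_force": force on a finger pad.
Only numpy, scipy, OpenCV 4.12 (cv2) and the standard library are available. Lean on these libraries where they do the work, as an engineer would, in place of code of your own. Each camera call takes 0.05 s, during which the arm holds its last target. There are 200 camera calls.

## Task

Make up two gift sets from the stock on the counter. In the long tray, lay the soap dish flat in the larger compartment with the soap bar centred on it, lying flat along the dish, and stand the oil bottle in the smaller compartment, keeping it upright all the way; in the square tray, lay the ring soap flat in the larger compartment and the round soap flat in the smaller one. Leave the metal cup and the stamp where they are.

Things in the scene. Friction and masses are not known exactly. Their poses are not given: they have to be found in the camera images.
- long_tray: Fixed low wooden tray, the long one with a small grip lug (16 deep, 56 wide, 11 high) on each short end. 206 (x) x 112 (y) mm without the lugs; floor 4 thick, walls and divider 6 thick and 12 high above the table. Origin: centre of the underside; z up. A divider across it centred at x = +30 makes two compartments: the larger spans x = -97 to +27 (centre x = -35), the smaller x = +33 to +97 (centre x = +65); both y = -50 to +50.
- square_tray: Fixed low wooden tray, the almost square one without lugs. 168 (x) x 142 (y) mm; floor 4 thick, walls and divider 6 thick and 12 high above the table. Origin: centre of the underside; z up. A divider across it centred at x = +15 makes two compartments: the larger spans x = -78 to +12 (centre x = -33), the smaller x = +18 to +78 (centre x = +48); both y = -65 to +65.
- dish: Loose wooden slatted soap dish, 100 (x, long) x 62 (y) x 22 (z) mm with a flat top: two long rails of full height along its sides, five cross slats between them (the slats 8 thick, flush with the top). About 60 g. Origin: centre of the underside; z up. 
- bar: Loose rectangular dark red soap bar, 74 (x, long) x 44 (y) x 26 (z) mm, edges rounded. About 100 g. Origin: centre of the underside; z up. 
- ring: Loose ring-shaped dark red soap with fluted sides, outer diameter 66 to 68, hole 20, 28 high (mm), 90 g. Origin: centre of the underside; z up. 
- puck: Loose plain round dark red soap without a hole, diameter 42, height 26 mm, 50 g. Origin: centre of the underside; z up. 
- bottle: Loose closed amber glass oil bottle, standing: straight body of diameter 42 up to 50 mm, shoulder from 50 to 60, neck, black cap of diameter 26 from 64 to 78 mm (the top). About 120 g. Origin: centre of the underside; z up. 
- cup: Bystander: loose empty metal measuring cup, rim diameter 60, height 55 mm, standing among the stock. Origin: centre of the underside; z up. 
- stamp: Bystander: loose soap stamp, brass foot 34 x 34 x 14 mm with a dark wooden knob handle, 58 high in all, standing among the stock. Origin: centre of the underside; z up. 
Mind the look-alikes: they are no part of the job. Leave any purple look-alike of the bottle alone. What is shaped like the ring but green is not meant.

How it is judged:
By the outcome, as a careful person would: the job done as asked, in the order asked, and still so for the second after the job is handed in, with the robot touching nothing.
It also fails if it takes over 144 s, if anything falls off the work surface, if the arm or the gripper's body presses on something with over 40 N, if the wrist force passes 120 N, or if a joint passes its speed limit or range.

## Working session

There is one attempt and no reset: what is moved stays moved. The work goes in short steps, Python scripts to look and compute and a tool call to move; the robot and the scene stay as the last step left them, time stands still between calls to the robot, and variables do not carry over. Pictures are saved under pics/ and viewed, at most 14 in all, crops included, and the job is handed in when it is done.

Besides the shell and the picture viewer there is one more tool, called after "Call:" as name(argument=value, ...) on one line, values as JSON. drive_tool: Moves the arm, as the interface text tells. Shift numbers are shares of 100 mm and turn numbers shares of 1.5 rad, none past 1 either way. Its arguments: {"type":"object","properties":{"steps":{"type":"string"},"fingers":{"type":"number"},"newtons":{"type":"number"}},"required":["steps"]}

```bash
mkdir -p pics; cat > h.py <<'E'
import numpy as np, cv2
from scipy.spatial.transform import Rotation as R
from rig import r
def snap(cam):
    s=r.get_state(); im,d=r.read_camera(cam); ci=r.camera_info(cam)
    K=np.array(ci["camera_matrix"])
    if cam=="wrist":
        T=np.eye(4); q=s["orientation"]; T[:3,:3]=R.from_quat([q[1],q[2],q[3],q[0]]).as_matrix(); T[:3,3]=s["tool_pos"]
        W=T@np.array(ci["tool_from_camera"])
    else: W=np.linalg.inv(np.array(ci["extrinsics"]))
    return im,d,K,W
def cloud(d,K,W):
    v,u=np.mgrid[0:d.shape[0],0:d.shape[1]]
    P=np.stack([(u-K[0,2])/K[0,0]*d,-(v-K[1,2])/K[1,1]*d,-d],-1)
    return P@W[:3,:3].T+W[:3,3]
def save(n,im): cv2.imwrite("pics/"+n,im[:,:,::-1])
def tool(pw):
    s=r.get_state(); q=s["orientation"]
    return R.from_quat([q[1],q[2],q[3],q[0]]).inv().apply(np.array(pw)-s["tool_pos"])
E
python3 - <<'E'
from h import *
s=r.get_state(); print(s)
for c in ["scene","side","wrist"]:
    im,d,K,W=snap(c); save(c+"0.png",im); P=cloud(d,K,W); np.savez("/tmp/"+c,im=im,d=d,P=P)
    print(c,K.tolist(),W.round(3).tolist(), [k for k in r.camera_info(c)])
    if c!="wrist":
        for n in ["long_tray","square_tray","dish","bar","ring","puck","bottle","cup","stamp"]:
            for o in r.search_frame(c,n)[:3]:
                u,v=map(int,np.round(o["at"])); print(n,round(o["p"],2),(u,v),P[v,u].round(3))
E
```

```text
{'t': 0.0, 'qpos': array([-1.15998731,  0.46839111, -0.01159207,  1.6036413 ,  0.00604318,
        1.07139542, -0.05632096]), 'joint_vel': array([ 5.55862479e-04,  2.74943318e-05, -9.02119461e-05, -7.79179101e-04,
        3.72095383e-04, -2.75513614e-04, -1.19119798e-03]), 'joint_efforts': array([-1.42595622e-03, -5.32375860e+01,  2.05632113e-02, -2.51318908e+01,
        1.13257035e-02,  7.65792764e-03, -9.05836686e-06]), 'tool_pos': array([0.28479633, 0.58369133, 0.24732195]), 'orientation': array([-1.19983825e-04,  2.24998284e-01,  9.74358743e-01, -8.92900801e-04]), 'contact_force': array([-0.93749437, -0.36643727,  0.007128  ]), 'moment': array([ 0.08436972, -0.00565205, -0.06999245]), 'grip_force': 0.0, 'grip_width': 1.0011926571413856}
scene [[512.428550451251, 0.0, 318.1773718332639], [0.0, 512.428550451251, 203.66825921653765], [0.0, 0.0, 1.0]] [[0.602, -0.655, 0.456, 1.054], [0.798, 0.498, -0.339, -0.388], [-0.004, 0.568, 0.823, 1.024], [0.0, 0.0, 0.0, 1.0]] ['camera_matrix', 'extrinsics']
long_tray 0.67 (187, 289) [ 0.497 -0.33   0.005]
square_tray 0.64 (420, 158) [0.534 0.3
[... 965 characters left out ...]
 0.003]
dish 0.9 (327, 243) [ 0.459 -0.135  0.021]
bar 0.8 (410, 213) [ 0.689 -0.143  0.025]
ring 0.9 (244, 178) [0.367 0.185 0.032]
ring 0.56 (345, 162) [0.658 0.127 0.029]
puck 0.55 (285, 184) [0.459 0.112 0.028]
puck 0.36 (300, 208) [ 0.44  -0.031  0.056]
bottle 0.76 (347, 190) [ 0.585 -0.008  0.043]
bottle 0.67 (317, 175) [0.547 0.091 0.042]
cup 0.56 (301, 208) [ 0.442 -0.032  0.056]
stamp 0.52 (379, 182) [ 0.691 -0.002  0.029]
wrist [[352.56176967881623, 0.0, 318.549922544507], [0.0, 352.56176967881623, 202.36599420789204], [0.0, 0.0, 1.0]] [[0.437, -0.864, -0.251, 0.222], [0.9, 0.419, 0.121, 0.615], [0.0, -0.279, 0.96, 0.373], [0.0, 0.0, 0.0, 1.0]] ['camera_matrix', 'tool_from_camera']
```

View pics/scene0.png

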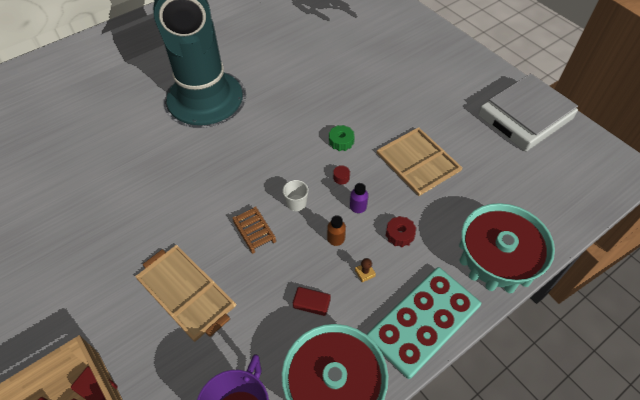

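View pics/side0.png

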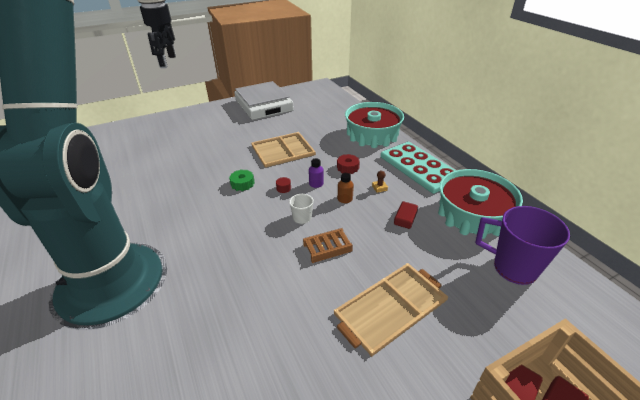

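The scene picture shows these candidates:
- **Ring:** red at (400,231), with a green look-alike at (342,137).
- **Bottle:** amber at (336,231), with a purple look-alike at (358,198).
- **Other stock:** puck (341,174), bar (312,301), dish (254,230).
- **Bystanders:** cup (295,195), stamp (365,270).
- **Trays:** long (187,290), square (420,158).

I choose the red ring and the amber bottle. Next I fit poses from the clouds and check them in one close crop.

```bash
cat > fit.py <<'E'
from h import *
C={c:np.load(f"/tmp/{c}.npz") for c in ["scene","side"]}
def pts(c,xy,rad,z0,z1):
    P=C[c]["P"]; m=(np.hypot(P[...,0]-xy[0],P[...,1]-xy[1])<rad)&(P[...,2]>z0)&(P[...,2]<z1)&(C[c]["d"]>0)
    return P[m]
for n,xy,rad,z0,z1 in [("long",(.497,-.33),.16,.009,.016),("square",(.54,.328),.14,.009,.016),("dish",(.463,-.137),.075,.016,.03),
  ("bar",(.693,-.14),.06,.02,.035),("ring",(.66,.13),.05,.02,.04),("puck",(.46,.12),.035,.018,.04),("bottle",(.59,-.003),.03,.066,.09),("bottlebody",(.59,-.003),.045,.01,.05),
  ("purple",(.557,.093),.03,.066,.09),("cup",(.44,-.015),.05,.045,.065),("stamp",(.692,-.003),.04,.005,.07)]:
    for c in C:
        p=pts(c,xy,rad,z0,z1)
        if len(p)<8: print(n,c,len(p)); continue
        (cx,cy),(w,h),a=cv2.minAreaRect((p[:,:2]*1000).astype(np.float32))
        print(n,c,len(p),"rect",round(cx),round(cy),"size",round(w),round(h),"ang",round(a,1),"z",np.percentile(p[:,2],[5,50,95]).round(3))
E
python3 fit.py; python3 - <<'E'
import cv2
a=cv2.imread("pics/scene0.png")[120:320,220:440]
cv2.imwrite("pics/crop.png",cv2.resize(a,(660,600),interpolation=cv2.INTER_CUBIC))
E
```

```text
long scene 1291 rect 499 -335 size 238 112 ang 8.7 z [0.009 0.012 0.015]
long side 1571 rect 498 -334 size 239 114 ang 8.9 z [0.01  0.013 0.015]
square scene 705 rect 537 318 size 147 172 ang 87.2 z [0.009 0.012 0.015]
square side 367 rect 538 319 size 150 170 ang 87.5 z [0.01  0.013 0.015]
dish scene 842 rect 461 -132 size 63 103 ang 83.3 z [0.018 0.022 0.026]
dish side 751 rect 461 -132 size 65 100 ang 83.8 z [0.017 0.023 0.025]
bar scene 684 rect 686 -133 size 74 44 ang 37.8 z [0.022 0.026 0.029]
bar side 357 rect 686 -133 size 77 44 ang 39.5 z [0.022 0.027 0.029]
ring scene 571 rect 671 134 size 65 68 ang 38.1 z [0.023 0.028 0.032]
ring side 261 rect 671 132 size 68 65 ang 76.0 z [0.022 0.029 0.031]
puck scene 199 rect 459 128 size 37 46 ang 51.6 z [0.022 0.026 0.03 ]
puck side 140 rect 459 126 size 39 41 ang 54.2 z [0.02  0.027 0.029]
bottle scene 120 rect 590 7 size 25 25 ang 15.1 z [0.069 0.078 0.082]
bottle side 80 rect 589 8 size 24 24 ang 62.3 z [0.068 0.078 0.08 ]
bottlebody scene 170 rect 595 3 size 41 31 ang 44.7 z [0.013 0.031 0.049]
bottlebody side 180 rect 585 -3 size 19 40 ang 66.0 z [0.012 0.03  0.048]
purple scene 111 rect 552 106 size 24 24 ang 52.0 z [0.069 0.078 0.081]
purple side 77 rect 550 106 size 23 26 ang 10.4 z [0.068 0.078 0.081]
cup scene 198 rect 454 -7 size 58 59 ang 40.6 z [0.046 0.053 0.058]
cup side 196 rect 454 -7 size 60 57 ang 50.6 z [0.046 0.051 0.057]
stamp scene 310 rect 702 -2 size 45 74 ang 3.0 z [0.006 0.016 0.058]
stamp side 202 rect 699 3 size 36 36 ang 77.8 z [0.007 0.017 0.057]
```

View pics/crop.png

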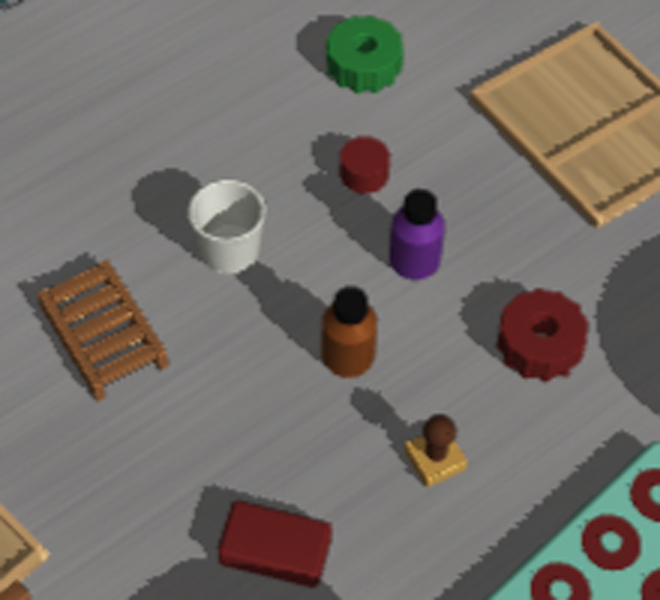

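The crop confirms the choice: amber bottle at crop (348,340), red ring at (543,335), puck at (364,165), dish right way up. Next I check finger geometry from the wrist depth, the divider sides, and the height around the bar and ring.

```bash
python3 - <<'E'
from fit import C
from h import *
w=np.load("/tmp/wrist.npz"); T=tool(w["P"].reshape(-1,3)); T=T[(w["d"].ravel()>0)]
f=T[(T[:,2]<.06)&(T[:,2]>-.08)]
print("finger pts",len(f))
for s in(-1,1):
    g=f[f[:,1]*s>0]
    if len(g): print(s,g.min(0).round(3),g.max(0).round(3),np.percentile(g[:,2],[95,99]).round(3))
for n,c0,a in [("long",(.4985,-.3345),8.8),("square",(.5375,.3185),-2.65)]:
  for c in C:
    P=C[c]["P"].reshape(-1,3); q=P[:,:2]-c0; a_=np.radians(a); x=q[:,0]*np.cos(a_)+q[:,1]*np.sin(a_); y=-q[:,0]*np.sin(a_)+q[:,1]*np.cos(a_)
    m=(abs(y)<.04)&(abs(x)<.08)&(P[:,2]>.0085)&(P[:,2]<.02)
    print(n,c,m.sum(),"divider x mm",np.percentile(x[m]*1000,[10,50,90]).round(1))
for xy,n in [((.686,-.133),"bar"),((.671,.133),"ring")]:
    P=C["scene"]["P"].reshape(-1,3); h=np.hypot(P[:,0]-xy[0],P[:,1]-xy[1]); m=(P[:,2]>.05)&(h<.2)
    i=np.argsort(h[m])[:1]; print(n,"nearest >50mm:",P[m][i].round(3),h[m][i].round(3), P[m][:,2].max())
E
```

```text
long scene 1291 rect 499 -335 size 238 112 ang 8.7 z [0.009 0.012 0.015]
long side 1571 rect 498 -334 size 239 114 ang 8.9 z [0.01  0.013 0.015]
square scene 705 rect 537 318 size 147 172 ang 87.2 z [0.009 0.012 0.015]
square side 367 rect 538 319 size 150 170 ang 87.5 z [0.01  0.013 0.015]
dish scene 842 rect 461 -132 size 63 103 ang 83.3 z [0.018 0.022 0.026]
dish side 751 rect 461 -132 size 65 100 ang 83.8 z [0.017 0.023 0.025]
bar scene 684 rect 686 -133 size 74 44 ang 37.8 z [0.022 0.026 0.029]
bar side 357 rect 686 -133 size 77 44 ang 39.5 z [0.022 0.027 0.029]
ring scene 571 rect 671 134 size 65 68 ang 38.1 z [0.023 0.028 0.032]
ring side 261 rect 671 132 size 68 65 ang 76.0 z [0.022 0.029 0.031]
puck scene 199 rect 459 128 size 37 46 ang 51.6 z [0.022 0.026 0.03 ]
puck side 140 rect 459 126 size 39 41 ang 54.2 z [0.02  0.027 0.029]
bottle scene 120 rect 590 7 size 25 25 ang 15.1 z [0.069 0.078 0.082]
bottle side 80 rect 589 8 size 24 24 ang 62.3 z [0.068 0.078 0.08 ]
bottlebody scene 170 rect 595 3 size 41 31 ang 44.7 z [0.013 0.031 0.049]
bottlebody side 180 rect 585 -3 size
[... 224 characters left out ...]
6 z [0.046 0.053 0.058]
cup side 196 rect 454 -7 size 60 57 ang 50.6 z [0.046 0.051 0.057]
stamp scene 310 rect 702 -2 size 45 74 ang 3.0 z [0.006 0.016 0.058]
stamp side 202 rect 699 3 size 36 36 ang 77.8 z [0.007 0.017 0.057]
finger pts 42112
-1 [-0.012 -0.075 -0.075] [ 0.02  -0.     0.005] [-0.011 -0.001]
1 [-0.012  0.    -0.075] [0.02  0.075 0.005] [-0.011 -0.001]
long scene 199 divider x mm [-38.9  29.6  34.1]
long side 144 divider x mm [26.8 29.  32.8]
square scene 202 divider x mm [-78.5  13.2  77.8]
square side 67 divider x mm [-78.   13.6  78.5]
bar nearest >50mm: [[ 0.76  -0.162  0.074]] [0.08] 0.1162284069576176
ring nearest >50mm: [[0.571 0.113 0.051]] [0.102] 0.08339494827799288
```

Call:
drive_tool(steps="0 0 0 -0.076;0 0 0 -0.076;0 0 0 -0.076;-0.17 -0.24 0 0;-0.17 -0.24 0 0;-0.17 -0.24 0 0;-0.17 -0.24 0 0;-0.17 -0.24 0 0;-0.17 -0.24 0 0;-0.17 -0.24 0 0;-0.17 -0.24 0 0;-0.17 -0.24 0 0;-0.17 -0.24 0 0;-0.17 -0.24 0 0;-0.17 -0.24 0 0;-0.17 -0.24 0 0;-0.17 -0.24 0 0;-0.17 -0.24 0 0", fingers=85, newtons=30)

```text
t: 2.55
tool_pos: [0.4988, 0.1967, 0.2486]
orientation: [0.0, 0.056, 0.998, 0.0]
contact_force: [0.2, 0.4, -0.1]
grip_width: 0.997
grip_force: 0.0
```

Call:
drive_tool(steps="0 -0.28 0 0;0 -0.28 0 0;0 -0.28 0 0;0 -0.28 0 0;0 -0.28 0 0;0 -0.28 0 0;0 -0.28 0 0;0 -0.28 0 0;0 -0.28 0 0;0 -0.28 0 0;0 -0.28 0 0;0 -0.28 0 0;0 0 0 0")

```text
t: 3.63
tool_pos: [0.4597, -0.1417, 0.2488]
orientation: [0.001, 0.06, 0.998, -0.001]
contact_force: [-0.5, -0.2, 0.1]
grip_width: 0.997
grip_force: 0.0
```

```bash
cat >> h.py <<'E'
def psi():
    q=r.get_state()["orientation"]; M=R.from_quat([q[1],q[2],q[3],q[0]]).as_matrix(); return np.degrees(np.arctan2(M[1,1],M[0,1]))
def go(x,y,z,ps=None):
    "turn share (done first), then shift shares in the turned tool axes; mm, deg"
    s=r.get_state(); p=psi(); ps=p if ps is None else ps
    t=(p-ps+180)%360-180; a=np.radians(ps); d=np.array([x,y,z])/1000-s["tool_pos"]
    print("t",round(s["t"],2),"pos",(s["tool_pos"]*1000).round(1),"psi",round(p,1),"q7",round(s["qpos"][6],2),"| turn",round(np.radians(t)/1.5,3),"shift",(np.array([-np.sin(a)*d[0]+np.cos(a)*d[1],np.cos(a)*d[0]+np.sin(a)*d[1],-d[2]])*10).round(3))
E
python3 -c "
from h import *
go(461,-132,16,83.5)"
```

```text
t 3.63 pos [ 459.7 -141.7  248.8] psi 83.1 q7 1.74 | turn -0.004 shift [-2.000e-03  9.700e-02  2.328e+00]
```

```bash
cat >> h.py <<'E'
def wfit(xy,rad,z0,z1,cam="wrist"):
    im,d,K,W=snap(cam); P=cloud(d,K,W); m=(np.hypot(P[...,0]-xy[0],P[...,1]-xy[1])<rad)&(P[...,2]>z0)&(P[...,2]<z1)&(d>0)
    p=P[m]; print(cam,len(p), [np.round(v,1) for v in cv2.minAreaRect((p[:,:2]*1000).astype(np.float32))] if len(p)>5 else "", "z med",np.median(p[:,2]).round(4) if len(p) else "")
    return im,P
E
python3 -c "
from h import *
wfit((.461,-.132),.075,.016,.03)
wfit((.498,-.334),.16,.009,.016)"
```

```text
wrist 4346 [array([ 461.5, -131.7]), array([ 62. , 100.2]), np.float64(83.6)] z med 0.0213
wrist 4173 [array([ 492., -336.]), array([221.2, 114.4]), np.float64(8.8)] z med 0.0112
```

Call:
drive_tool(steps="-0.02 0.1 0.2 -0.005;0 0 0.25 0;0 0 0.25 0;0 0 0.25 0;0 0 0.25 0;0 0 0.25 0;0 0 0.25 0;0 0 0.25 0;0 0 0.2 0;0 0 0.1 0;0 0 0.08 0;0 0 0 0;0 0 0 0")

```text
t: 4.82
tool_pos: [0.4643, -0.1259, 0.0157]
orientation: [0.0, 0.052, 0.999, 0.0]
contact_force: [0.2, 0.6, 0.3]
grip_width: 0.994
grip_force: 0.0
```

Call:
drive_tool(steps="0 0 0 0;0 0 0 0;0 0 0 0;0 0 0 0;0 0 0 0;0 0 0 0;0 0 0 0;0 0 0 0", fingers=50, newtons=30)

```text
t: 5.48
tool_pos: [0.4647, -0.1265, 0.0166]
orientation: [0.001, 0.052, 0.999, -0.0]
contact_force: [-0.8, -0.6, 7.0]
grip_width: 0.718
grip_force: 32.6
```

Call:
drive_tool(steps="0 0 -0.1 0;0 0 -0.2 0;0 0 -0.2 0;0 0 -0.2 0;0 0 -0.2 0;0 0 0 -0.06;0 0 0 -0.06;0 0 0 -0.06;0 0 0 0")

```text
t: 6.23
tool_pos: [0.4639, -0.1261, 0.1064]
orientation: [0.001, -0.084, 0.996, 0.0]
contact_force: [0.5, -0.5, -1.1]
grip_width: 0.717
grip_force: 33.6
```

```bash
python3 -c "
from h import *
im,P=wfit((.4645,-.1265),.075,.095,.14); save('w1.png',im)
wfit((.4645,-.1265),.075,.095,.14,'scene');s=r.get_state();print(s['contact_force'],s['grip_width'],s['grip_force'])
go(464,-340,60,98.8)"
```

```text
wrist 35073 [array([ 457.3, -127.5]), array([ 93.2, 119.4]), np.float64(9.7)] z med 0.1111
scene 815 [array([ 476.1, -127.1]), array([89.9, 88.1]), np.float64(71.7)] z med 0.1118
[-0.4219712  -0.04186438 -1.56705202] 0.7198048657144207 33.57021689414978
t 6.33 pos [ 463.8 -126.2  105.9] psi 99.3 q7 2.05 | turn 0.006 shift [ 0.325 -2.113  0.459]
```

View pics/w1.png

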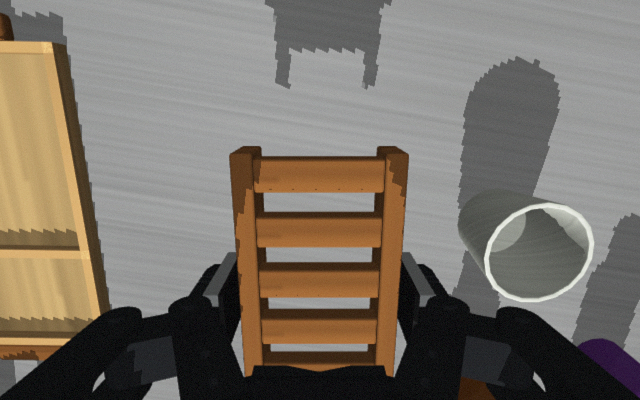

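Call:
drive_tool(steps="0.04 -0.26 0 0.004;0.04 -0.26 0 0;0.04 -0.26 0 0;0.04 -0.26 0 0;0.04 -0.26 0 0;0.04 -0.26 0 0;0.04 -0.26 0 0;0.03 -0.29 0 0;0 0 0.2 0;0 0 0.2 0;0 0 0 0;0 0 0 0;0 0 0 0")

```text
t: 7.42
tool_pos: [0.4673, -0.3393, 0.066]
orientation: [0.0, -0.08, 0.997, -0.0]
contact_force: [-0.1, 0.2, 0.2]
grip_width: 0.722
grip_force: 33.5
```

```bash
python3 -c "
from h import *
go(466.5,-339.6,21,98.8)"
```

```text
t 7.42 pos [ 467.3 -339.3   66. ] psi 99.1 q7 2.46 | turn 0.004 shift [ 0.008 -0.001  0.45 ]
```

Call:
drive_tool(steps="0 0 0.15 0.003;0 0 0.15 0;0 0 0.08 0;0 0 0.05 0;0 0 0.02 0;0 0 0 0;0 0 0 0")

```text
t: 8.0
tool_pos: [0.4675, -0.3398, 0.0211]
orientation: [0.001, -0.077, 0.997, -0.0]
contact_force: [-0.2, -0.6, -0.9]
grip_width: 0.719
grip_force: 33.6
```

Call:
drive_tool(steps="0 0 0 0;0 0 0 0;0 0 0 0;0 0 0 0;0 0 -0.1 0;0 0 -0.2 0;0 0 -0.3 0;0 0 -0.3 0;0 0 -0.3 0;0 0 0 0;0 0 0 0", fingers=72)

```text
t: 8.92
tool_pos: [0.4681, -0.3402, 0.143]
orientation: [0.002, -0.077, 0.997, -0.001]
contact_force: [0.6, 0.6, -1.4]
grip_width: 0.846
grip_force: 0.0
```

```bash
python3 -c "
from h import *
wfit((.464,-.340),.065,.02,.034)
wfit((.464,-.340),.065,.02,.034,'scene')
go(686,-133,120,128.5)"
```

```text
wrist 8755 [array([ 464.5, -340.2]), array([100. ,  62.2]), np.float64(8.9)] z med 0.0253
scene 1003 [array([ 464.8, -340.6]), array([102.4,  62.2]), np.float64(9.1)] z med 0.0263
t 9.02 pos [ 466.5 -339.   140.2] psi 98.9 q7 2.43 | turn -0.344 shift [-3.     0.246  0.202]
```

Call:
drive_tool(steps="-0.22 0.15 0 0;-0.23 0.16 0 0;-0.22 0.15 0 0;-0.23 0.16 0 0;-0.22 0.15 0 0;-0.23 0.16 0 0;-0.22 0.15 0 0;-0.23 0.16 0 0;-0.22 0.15 0 0;-0.23 0.15 0 0;-0.23 0.15 0 0;0 0 0 -0.07;0 0 0 -0.07;0 0 0 -0.07;0 0 0 -0.07;0 0 0 -0.064;0 0 0 0;0 0 0 0", fingers=70)

```text
t: 10.52
tool_pos: [0.6849, -0.1342, 0.1387]
orientation: [-0.001, -0.328, 0.945, 0.001]
contact_force: [-0.3, 0.3, 0.4]
grip_width: 0.822
grip_force: 0.0
```

```bash
python3 -c "
from h import *
wfit((.686,-.133),.055,.02,.032)
go(686,-133,15,128.5)"
```

```text
wrist 5934 [array([ 685.5, -132.9]), array([72.5, 44. ]), np.float64(38.2)] z med 0.0252
t 10.57 pos [ 685.1 -134.3  139. ] psi 128.3 q7 2.43 | turn -0.003 shift [-0.015  0.004  1.24 ]
```

Call:
drive_tool(steps="-0.01 0.01 0.2 0;0 0 0.25 0;0 0 0.25 0;0 0 0.25 0;0 0 0.15 0;0 0 0.08 0;0 0 0.03 0;0 0 0 0;0 0 0 0")

```text
t: 11.32
tool_pos: [0.6869, -0.1329, 0.0205]
orientation: [0.001, -0.329, 0.944, -0.0]
contact_force: [0.3, -0.5, 0.6]
grip_width: 0.822
grip_force: 0.0
```

Call:
drive_tool(steps="0 0 0 0;0 0 0 0;0 0 0 0;0 0 0 0;0 0 0 0;0 0 0 0;0 0 0 0;0 0 0 0;0 0 0 0", fingers=34, newtons=30)

```text
t: 12.07
tool_pos: [0.6869, -0.1329, 0.0209]
orientation: [0.001, -0.329, 0.944, -0.0]
contact_force: [-1.1, 0.4, 5.1]
grip_width: 0.508
grip_force: 32.7
```

Call:
drive_tool(steps="0 0 -0.1 0;0 0 -0.2 0;0 0 -0.3 0;0 0 -0.3 0;0 0 -0.3 0;0 0 0 0")

```text
t: 12.57
tool_pos: [0.6898, -0.1335, 0.1471]
orientation: [0.005, -0.329, 0.944, -0.003]
contact_force: [0.6, 0.1, 0.3]
grip_width: 0.51
grip_force: 32.0
```

```bash
python3 -c "
from h import *
s=r.get_state();print(s['contact_force'],s['grip_width'],s['grip_force'])
go(466.5,-340,140)"
```

```text
[0.60366787 0.09880088 0.34989194] 0.5097618246233176 31.968854069709778
t 12.57 pos [ 689.8 -133.5  147.1] psi 128.4 q7 2.43 | turn 0.0 shift [ 3.032 -0.229  0.071]
```

Call:
drive_tool(steps="0 0 0 0.07;0 0 0 0.07;0 0 0 0.07;0 0 0 0.07;0 0 0 0.063;0.23 -0.15 0 0;0.23 -0.16 0 0;0.23 -0.15 0 0;0.23 -0.16 0 0;0.23 -0.15 0 0;0.23 -0.16 0 0;0.23 -0.15 0 0;0.23 -0.16 0 0;0.23 -0.15 0 0;0.23 -0.16 0 0;0.21 -0.15 0 0;0 0 0.2 0;0 0 0.2 0;0 0 0 0;0 0 0 0")

```text
t: 14.23
tool_pos: [0.4639, -0.3392, 0.0987]
orientation: [-0.001, -0.078, 0.997, 0.001]
contact_force: [0.0, -0.2, -0.4]
grip_width: 0.508
grip_force: 31.8
```

```bash
python3 -c "
from h import *
im,P=wfit((.465,-.340),.05,.085,.12);save('w2.png',im)
go(465.5,-340.3,48,99)"
```

```text
wrist 23016 [array([ 463.3, -339.3]), array([74.1, 71. ]), np.float64(8.9)] z med 0.1031
t 14.28 pos [ 464.7 -339.6   99.6] psi 99.0 q7 2.44 | turn -0.0 shift [-0.006 -0.008  0.516]
```

View pics/w2.png

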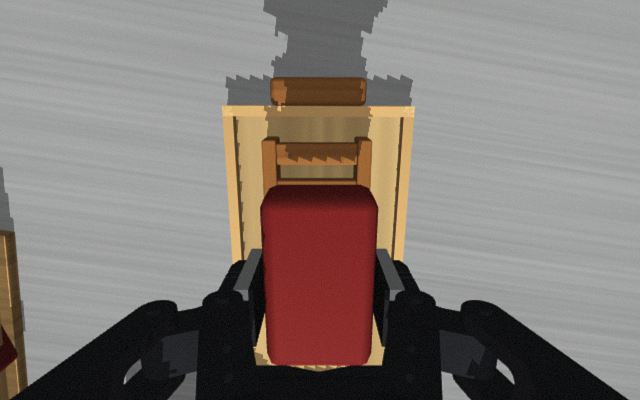

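The bar is held level over the dish, at about (320,275), and lined up with the tray.

Call:
drive_tool(steps="-0.01 -0.01 0.15 0;0 0 0.15 0;0 0 0.12 0;0 0 0.06 0;0 0 0.04 0;0 0 0 0;0 0 0 0")

```text
t: 14.87
tool_pos: [0.4662, -0.3409, 0.0478]
orientation: [0.0, -0.078, 0.997, -0.0]
contact_force: [0.3, -0.5, -1.0]
grip_width: 0.51
grip_force: 31.9
```

Call:
drive_tool(steps="0 0 0 0;0 0 0 0;0 0 0 0;0 0 0 0;0 0 -0.1 0;0 0 -0.2 0;0 0 -0.3 0;0 0 -0.3 0;0 0 -0.3 0;0 0 0 0;0 0 0 0", fingers=58)

```text
t: 15.78
tool_pos: [0.4668, -0.3414, 0.17]
orientation: [0.002, -0.078, 0.997, -0.001]
contact_force: [-0.1, 0.9, -0.5]
grip_width: 0.68
grip_force: 0.0
```

```bash
python3 -c "
from h import *
wfit((.465,-.340),.05,.045,.06)
wfit((.465,-.340),.06,.045,.06,'scene')
wfit((.465,-.340),.065,.02,.032,'wrist')
go(589.5,7.5,150,99)"
```

```text
wrist 5828 [array([ 465.4, -341. ]), array([72.8, 44.1]), np.float64(9.0)] z med 0.0512
scene 666 [array([ 465.9, -341.3]), array([76.7, 44.3]), np.float64(9.2)] z med 0.0522
wrist 3354 [array([ 464.5, -340.2]), array([99.6, 62.3]), np.float64(9.0)] z med 0.0253
t 15.93 pos [ 465.  -340.1  166.5] psi 99.0 q7 2.42 | turn -0.0 shift [-1.773  3.239  0.165]
```

Call:
drive_tool(steps="-0.13 0.25 0 0;-0.14 0.25 0 0;-0.13 0.25 0 0;-0.14 0.25 0 0;-0.13 0.25 0 0;-0.14 0.25 0 0;-0.13 0.25 0 0;-0.14 0.25 0 0;-0.13 0.25 0 0;-0.14 0.25 0 0;-0.14 0.25 0 0;-0.14 0.25 0 0;-0.14 0.24 0 0;0 0 0 0;0 0 0 0;0 0 0 0", fingers=70)

```text
t: 17.27
tool_pos: [0.5891, 0.0064, 0.166]
orientation: [-0.001, -0.078, 0.997, -0.0]
contact_force: [-0.1, -1.6, 0.9]
grip_width: 0.823
grip_force: 0.0
```

```bash
python3 -c "
from h import *
im,P=wfit((.5895,.0075),.03,.068,.085); save('w3.png',im)
go(589.5,7.5,36,99)"
```

```text
wrist 1297 [array([589.8,   9.5]), array([25.6, 25. ]), np.float64(19.2)] z med 0.0773
t 17.32 pos [589.2   5.6 166.3] psi 98.9 q7 1.74 | turn -0.001 shift [-0.006  0.018  1.303]
```

View pics/w3.png

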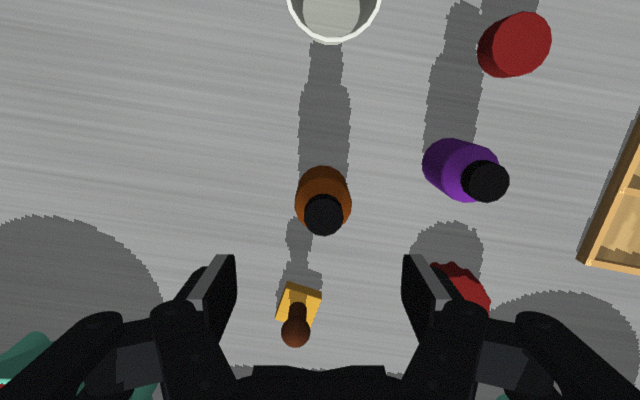

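The picture shows the amber bottle at (323,200) between the fingers. The purple one at (465,170) is clear to the right.

Call:
drive_tool(steps="-0.01 0.03 0.1 0;0 0 0.25 0;0 0 0.25 0;0 0 0.25 0;0 0 0.2 0;0 0 0.15 0;0 0 0.08 0;0 0 0.04 0;0 0 0 0;0 0 0 0")

```text
t: 18.15
tool_pos: [0.5909, 0.0098, 0.0358]
orientation: [0.0, -0.078, 0.997, -0.0]
contact_force: [0.5, 0.3, 0.7]
grip_width: 0.82
grip_force: 0.0
```

Call:
drive_tool(steps="0 0 0 0;0 0 0 0;0 0 0 0;0 0 0 0;0 0 0 0;0 0 0 0;0 0 0 0;0 0 0 0;0 0 0 0", fingers=32, newtons=35)

```text
t: 18.9
tool_pos: [0.5912, 0.0101, 0.0365]
orientation: [0.001, -0.078, 0.997, 0.0]
contact_force: [-0.9, -0.5, 6.5]
grip_width: 0.479
grip_force: 35.5
```

Call:
drive_tool(steps="0 0 -0.1 0;0 0 -0.15 0;0 0 -0.2 0;0 0 -0.2 0;0 0 -0.2 0;0 0 -0.2 0;0 0 0 0;0 0 0 0")

```text
t: 19.57
tool_pos: [0.5911, 0.0103, 0.1416]
orientation: [0.001, -0.078, 0.997, 0.0]
contact_force: [-0.1, -0.2, -2.1]
grip_width: 0.479
grip_force: 35.8
```

```bash
python3 -c "
from h import *
s=r.get_state();print(s['contact_force'],s['grip_width'],s['grip_force'])
im,P=wfit((.5895,.0075),.03,.17,.2)
go(562.7,-324.6,140)"
```

```text
[-0.11386758 -0.18855979 -2.1007129 ] 0.47886609452294704 35.813190741464496
wrist 10587 [array([585.1,   6.8]), array([23.4, 56.8]), np.float64(9.1)] z med 0.1824
t 19.62 pos [590.2  10.2 140.3] psi 99.0 q7 1.74 | turn 0.0 shift [ 7.940e-01 -3.264e+00  3.000e-03]
```

Call:
drive_tool(steps="0.03 -0.1 0 0;0.05 -0.2 0 0;0.06 -0.24 0 0;0.06 -0.25 0 0;0.06 -0.25 0 0;0.06 -0.25 0 0;0.06 -0.25 0 0;0.06 -0.25 0 0;0.06 -0.25 0 0;0.06 -0.25 0 0;0.06 -0.25 0 0;0.06 -0.25 0 0;0.05 -0.22 0 0;0.03 -0.15 0 0;0.02 -0.1 0 0;0 0 0 0;0 0 0.2 0;0 0 0.2 0;0 0 0 0;0 0 0 0")

```text
t: 21.28
tool_pos: [0.5639, -0.3219, 0.0991]
orientation: [-0.001, -0.079, 0.997, 0.001]
contact_force: [-0.1, -0.3, -0.5]
grip_width: 0.482
grip_force: 35.9
```

```bash
python3 -c "
from h import *
go(563.7,-324.6,41)"
```

```text
t 21.28 pos [ 563.9 -321.9   99.1] psi 99.1 q7 2.32 | turn 0.0 shift [ 0.007 -0.026  0.581]
```

Call:
drive_tool(steps="0 -0.03 0.15 0;0 0 0.15 0;0 0 0.14 0;0 0 0.08 0;0 0 0.04 0;0 0 0.02 0;0 0 0 0;0 0 0 0")

```text
t: 21.95
tool_pos: [0.5651, -0.3273, 0.0427]
orientation: [0.0, -0.078, 0.997, -0.0]
contact_force: [0.9, -0.1, -1.0]
grip_width: 0.476
grip_force: 35.9
```

Call:
drive_tool(steps="0 0 0 0;0 0 0 0;0 0 0 0;0 0 0 0;0 0 0 0;0 0 -0.1 0;0 0 -0.2 0;0 0 -0.3 0;0 0 -0.3 0;0 0 -0.3 0;0 0 0 0;0 0 0 0", fingers=58)

```text
t: 22.95
tool_pos: [0.5661, -0.3278, 0.1655]
orientation: [0.002, -0.078, 0.997, -0.001]
contact_force: [0.9, 0.2, -1.1]
grip_width: 0.679
grip_force: 0.0
```

```bash
python3 -c "
from h import *
wfit((.563,-.325),.03,.07,.09)
wfit((.563,-.325),.03,.07,.09,'scene')
go(671,133,160,88)"
```

```text
wrist 1383 [array([ 563.7, -327.5]), array([25.2, 25.1]), np.float64(11.4)] z med 0.0813
scene 152 [array([ 564.5, -327.8]), array([24.2, 26. ]), np.float64(59.8)] z med 0.082
t 23.05 pos [ 564.4 -326.7  162.3] psi 99.0 q7 2.31 | turn 0.128 shift [-0.905  4.632  0.023]
```

Call:
drive_tool(steps="0 0 0 0.064;0 0 0 0.064;-0.06 0.29 0 0;-0.06 0.29 0 0;-0.05 0.29 0 0;-0.06 0.29 0 0;-0.06 0.29 0 0;-0.05 0.29 0 0;-0.06 0.29 0 0;-0.06 0.29 0 0;-0.05 0.29 0 0;-0.06 0.29 0 0;-0.06 0.29 0 0;-0.05 0.29 0 0;-0.06 0.29 0 0;-0.06 0.29 0 0;-0.06 0.29 0 0;-0.05 0.28 0 0;0 0 0 0;0 0 0 0", fingers=85)

```text
t: 24.72
tool_pos: [0.6709, 0.1352, 0.1602]
orientation: [-0.002, 0.016, 1.0, 0.0]
contact_force: [0.3, -0.4, -0.3]
grip_width: 0.995
grip_force: 0.0
```

```bash
python3 -c "
from h import *
im,P=wfit((.671,.133),.05,.022,.034);save('w4.png',im)
go(671,133,18,88)"
```

```text
wrist 5268 [array([672.2, 134.3]), array([66.1, 65.5]), np.float64(41.7)] z med 0.0273
t 24.77 pos [671.1 132.6 160.5] psi 88.0 q7 1.39 | turn 0.001 shift [1.000e-03 4.000e-03 1.425e+00]
```

View pics/w4.png

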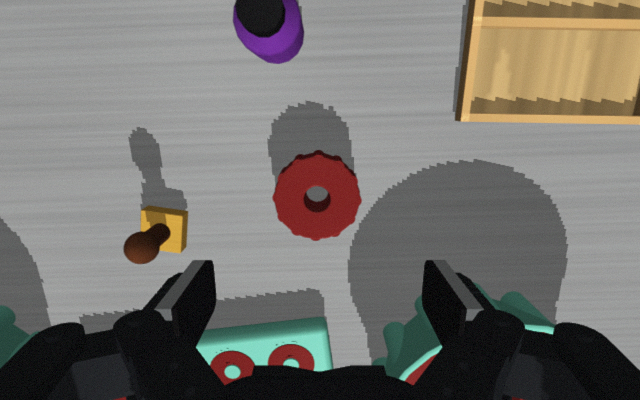

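The red ring is centred at (317,195), and the stamp at (160,235) is outside the fingers.

Call:
drive_tool(steps="0 0.01 0.2 0;0 0 0.25 0;0 0 0.25 0;0 0 0.25 0;0 0 0.25 0;0 0 0.12 0;0 0 0.08 0;0 0 0.05 0;0 0 0 0;0 0 0 0")

```text
t: 25.6
tool_pos: [0.6729, 0.1333, 0.0183]
orientation: [0.001, 0.018, 1.0, 0.0]
contact_force: [0.3, -0.7, -0.8]
grip_width: 0.993
grip_force: 0.0
```

Call:
drive_tool(steps="0 0 0 0;0 0 0 0;0 0 0 0;0 0 0 0;0 0 0 0;0 0 0 0;0 0 0 0;0 0 0 0", fingers=56, newtons=30)

```text
t: 26.27
tool_pos: [0.6731, 0.1336, 0.0192]
orientation: [0.001, 0.018, 1.0, 0.0]
contact_force: [-1.7, -0.7, 7.0]
grip_width: 0.776
grip_force: 32.6
```

Call:
drive_tool(steps="0 0 -0.1 0;0 0 -0.2 0;0 0 -0.3 0;0 0 -0.3 0;0 0 0 0;0 0 0 0")

```text
t: 26.77
tool_pos: [0.6737, 0.1339, 0.1105]
orientation: [0.003, 0.018, 1.0, 0.001]
contact_force: [-0.5, -0.9, -1.0]
grip_width: 0.769
grip_force: 33.8
```

```bash
python3 -c "
from h import *
s=r.get_state();print(s['contact_force'],s['grip_width'],s['grip_force'])
wfit((.671,.133),.05,.1,.125)
go(504.5,320,70,87.3)"
```

```text
[-0.46815143 -0.86926271 -1.03790509] 0.7687625149778525 33.77168104983866
wrist 24914 [array([670.1, 133.9]), array([70.6, 70.5]), np.float64(43.2)] z med 0.1183
t 26.82 pos [672.3 133.7 108.4] psi 88.0 q7 1.4 | turn 0.008 shift [1.764 1.782 0.384]
```

Call:
drive_tool(steps="0.08 0.09 0 0.008;0.16 0.16 0 0;0.2 0.2 0 0;0.2 0.2 0 0;0.2 0.2 0 0;0.2 0.2 0 0;0.2 0.2 0 0;0.2 0.2 0 0;0.16 0.18 0 0;0.1 0.1 0 0;0.05 0.05 0 0;0 0 0.2 0;0 0 0.2 0;0 0 0 0;0 0 0 0;0 0 0 0")

```text
t: 28.15
tool_pos: [0.5066, 0.3186, 0.0677]
orientation: [0.0, 0.024, 1.0, -0.0]
contact_force: [0.2, 0.3, -0.6]
grip_width: 0.775
grip_force: 34.1
```

```bash
python3 -c "
from h import *
im,d,K,W=snap('wrist');save('w5.png',im)
go(505.5,320,24,87.3)"
```

```text
t 28.2 pos [506.8 319.   68.1] psi 87.2 q7 1.02 | turn -0.001 shift [0.013 0.009 0.441]
```

View pics/w5.png

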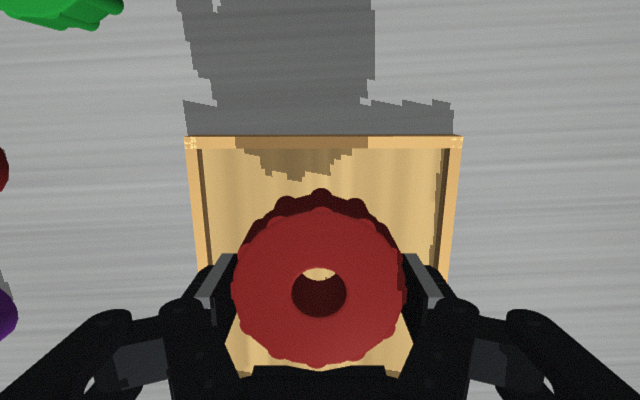

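The ring is held flat over the larger compartment, at (320,285). Next I lower it.

Call:
drive_tool(steps="0.01 0.01 0.15 0;0 0 0.14 0;0 0 0.08 0;0 0 0.05 0;0 0 0.02 0;0 0 0 0;0 0 0 0")

```text
t: 28.78
tool_pos: [0.505, 0.3205, 0.0235]
orientation: [0.0, 0.024, 1.0, 0.0]
contact_force: [0.3, 0.1, -0.9]
grip_width: 0.771
grip_force: 34.1
```

Call:
drive_tool(steps="0 0 0 0;0 0 0 0;0 0 0 0;0 0 0 0;0 0 -0.1 0;0 0 -0.2 0;0 0 -0.3 0;0 0 -0.3 0;0 0 -0.3 0;0 0 0 0;0 0 0 0", fingers=80)

```text
t: 29.7
tool_pos: [0.5059, 0.3213, 0.1461]
orientation: [0.002, 0.024, 1.0, 0.002]
contact_force: [-0.3, -0.6, -0.6]
grip_width: 0.939
grip_force: 0.0
```

```bash
python3 -c "
from h import *
wfit((.5045,.320),.05,.026,.04)
wfit((.459,.127),.035,.02,.032)
go(459,127,140,99)"
```

```text
wrist 6078 [array([504.2, 320.5]), array([66. , 65.9]), np.float64(10.6)] z med 0.0313
wrist 3068 [array([460.3, 129.3]), array([41.1, 42.5]), np.float64(2.8)] z med 0.0253
t 29.8 pos [504.2 320.3 143.2] psi 87.3 q7 1.0 | turn -0.136 shift [ 0.749 -1.839  0.032]
```

Call:
drive_tool(steps="0.04 -0.22 0 0;0.05 -0.25 0 0;0.04 -0.25 0 0;0.05 -0.25 0 0;0.04 -0.25 0 0;0.05 -0.25 0 0;0.04 -0.25 0 0;0.04 -0.22 0 0;0 0 0 0;0 0 0 0;0 0 0 0", fingers=66)

```text
t: 30.72
tool_pos: [0.4603, 0.1288, 0.1427]
orientation: [-0.001, 0.024, 1.0, -0.0]
contact_force: [0.1, 0.6, -0.4]
grip_width: 0.776
grip_force: 0.0
```

```bash
python3 -c "
from h import *
im,P=wfit((.459,.127),.035,.02,.032); save('w6.png',im)
go(460,128.5,18,87.3)"
```

```text
wrist 2552 [array([459.7, 128.8]), array([40.7, 41.1]), np.float64(72.4)] z med 0.0254
t 30.77 pos [460.4 129.2 142.8] psi 87.4 q7 1.28 | turn 0.001 shift [ 0.004 -0.008  1.248]
```

View pics/w6.png

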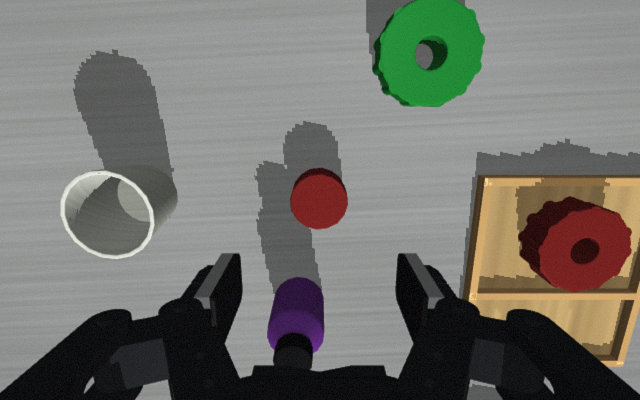

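The puck is at (319,198), midway between the fingers, and the purple bottle at (297,320) is 90 mm beyond it. The way down is clear.

Call:
drive_tool(steps="0.01 0 0.2 0;0 0 0.25 0;0 0 0.25 0;0 0 0.25 0;0 0 0.15 0;0 0 0.1 0;0 0 0.05 0;0 0 0 0;0 0 0 0")

```text
t: 31.52
tool_pos: [0.4599, 0.1289, 0.0186]
orientation: [0.0, 0.023, 1.0, 0.0]
contact_force: [0.6, 0.2, -0.3]
grip_width: 0.769
grip_force: 0.0
```

Call:
drive_tool(steps="0 0 0 0;0 0 0 0;0 0 0 0;0 0 0 0;0 0 0 0;0 0 0 0;0 0 0 0;0 0 0 0", fingers=32, newtons=30)

```text
t: 32.18
tool_pos: [0.4603, 0.1287, 0.0194]
orientation: [0.001, 0.024, 1.0, 0.0]
contact_force: [-1.3, -0.1, 6.4]
grip_width: 0.484
grip_force: 30.1
```

Call:
drive_tool(steps="0 0 -0.1 0;0 0 -0.2 0;0 0 -0.3 0;0 0 -0.3 0;0 0 0 0;0 0 0 0")

```text
t: 32.68
tool_pos: [0.4607, 0.129, 0.1105]
orientation: [0.002, 0.024, 1.0, 0.001]
contact_force: [-0.2, 0.3, -1.0]
grip_width: 0.478
grip_force: 30.6
```

```bash
python3 -c "
from h import *
s=r.get_state();print(s['contact_force'],s['grip_width'],s['grip_force'])
go(585.4,316.2,110,87.3)"
```

```text
[-0.19781729  0.30514323 -1.04042308] 0.47789790814775757 30.552842617034912
t 32.68 pos [460.7 129.  110.5] psi 87.3 q7 1.3 | turn -0.0 shift [-1.157  1.929  0.005]
```

Call:
drive_tool(steps="-0.03 0.1 0 0;-0.1 0.2 0 0;-0.14 0.22 0 0;-0.15 0.23 0 0;-0.15 0.23 0 0;-0.15 0.23 0 0;-0.15 0.23 0 0;-0.14 0.22 0 0;-0.08 0.15 0 0;-0.07 0.12 0 0;0 0 0.2 0;0 0 0.2 0;0 0 0 0;0 0 0 0;0 0 0 0")

```text
t: 33.93
tool_pos: [0.5845, 0.3159, 0.068]
orientation: [-0.0, 0.024, 1.0, -0.0]
contact_force: [0.6, -0.4, -0.4]
grip_width: 0.482
grip_force: 30.6
```

```bash
python3 -c "
from h import *
wfit((.585,.316),.12,.009,.016)
go(585.7,316.2,24,87.3)"
```

```text
wrist 10133 [array([552.7, 318.8]), array([143.1, 138.4]), np.float64(87.4)] z med 0.0113
t 33.98 pos [584.9 316.   68.8] psi 87.3 q7 1.11 | turn -0.0 shift [-0.008  0.003  0.448]
```

Call:
drive_tool(steps="-0.01 0 0.15 0;0 0 0.14 0;0 0 0.08 0;0 0 0.05 0;0 0 0.02 0;0 0 0 0;0 0 0 0")

```text
t: 34.57
tool_pos: [0.5856, 0.3156, 0.024]
orientation: [0.0, 0.024, 1.0, -0.0]
contact_force: [-0.1, 1.4, -1.0]
grip_width: 0.477
grip_force: 30.5
```

Call:
drive_tool(steps="0 0 0 0;0 0 0 0;0 0 0 0;0 0 0 0;0 0 -0.1 0;0 0 -0.2 0;0 0 -0.3 0;0 0 -0.3 0;0 0 -0.3 0;0 0 -0.3 0;0 0 0 0;0 0 0 0;0 0 0 0", fingers=58)

```text
t: 35.65
tool_pos: [0.5853, 0.3156, 0.1746]
orientation: [0.0, 0.024, 1.0, 0.0]
contact_force: [-0.4, -1.6, -0.4]
grip_width: 0.68
grip_force: 0.0
```

```bash
python3 -c "
from h import *
wfit((.5855,.316),.035,.024,.036)
im,P=wfit((.5045,.320),.05,.026,.04,'side');save('side_end.png',im[100:360,200:470].repeat(2,0).repeat(2,1))
wfit((.454,-.007),.05,.045,.065,'side');wfit((.699,.003),.04,.005,.07,'side')
s=r.get_state();print(s['t'],s['contact_force'],s['tool_pos'])"
```

```text
wrist 2094 [array([585. , 315.6]), array([40.9, 40.7]), np.float64(48.9)] z med 0.0294
side 214 [array([503.2, 318.5]), array([67.7, 63. ]), np.float64(67.7)] z med 0.0328
side 190 [array([454.9,  -6.9]), array([60.6, 56.7]), np.float64(36.3)] z med 0.0523
side 203 [array([699.2,   2.9]), array([36.2, 35.9]), np.float64(73.9)] z med 0.0165
35.85 [ 0.55277339 -0.35128583  0.48410901] [0.58486637 0.31531533 0.17292329]
```

View pics/side_end.png

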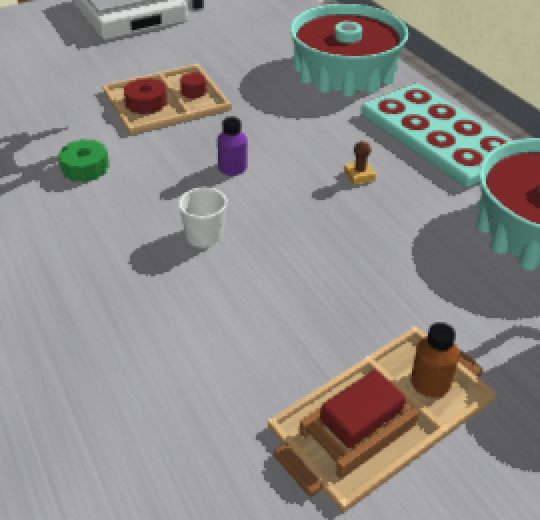

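The final picture shows everything in place. The long tray holds the dish and bar at (360,415) and the bottle at (435,360). The square tray holds the ring at (146,95) and the puck at (193,85). The cup, stamp and look-alikes have not moved.

```bash
python3 -c "
from rig import r
print(r.close_job())"
```

```text
the job is handed in; nothing more can be done
None
```

Both gift sets are made up as asked and the job is handed in at about 36 s; the cup, stamp and look-alikes were left where they stood.

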